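# Seal the lid of a food box under a rack

### The job

The lid of the glass food box under the wire rack is only lying on its rubber seal. Press it down corner by corner, one after another, until it sits flat on the rim with the seal pressed home at every corner, then let go. Push firmly but without ramming it (never more than 70 N), and leave the shaker and jars on the rack and the pepper mill where they stand.

Things in the scene. Friction and masses are not known exactly. Their poses are not given: they have to be found in the camera images.
- rack: steel wire rack, fixed, standing over the rear half of the food box: 224 wide, 177 mm deep, 298 mm high. Origin on the worktop between its feet; its x axis points away from its open front to its rear, z up. Wire shelf, a barrier to any tool: underside 290 mm above the worktop, from x = +20 to x = +128 mm, y = -112 to +112 mm. Two legs at x = 124, y = +-108 mm, and a cross wire between them 150 mm up; two 8 mm feet lie along y = +-108 mm from x = -49 to 128 mm
- shelf_edge (a point): middle of the lower front edge of the rack's shelf, 290 mm above the worktop. The lid's front corners lie some 80 mm in front of it: a tool held upright or leaning by up to 15 degrees gets at them. Come in from the robot's side, not across the rack
- food_box: rectangular glass food box with a grey collar round its rim, fixed to the worktop; outside 136 (its x) by 160 mm (its y), walls 7 mm, rim 75 mm above the worktop. Origin at the centre of its underside, x to the rear, y to the left. Its rear half lies under the rack's shelf: both rear corners of the lid lie some 40 mm behind the shelf's front edge, so only a tool tilted back towards the front (about 40 degrees from vertical works) gets at them
- lid: flat white rectangular plastic lid, loose, 250 g, 140 by 164 mm, plate 8 mm thick, with an inner lip 12 mm deep that hangs inside the box with 3.5 mm play. Origin at the centre of the plate's underside, z up, x and y as the box's. At the start it rests on the rubber seal, 6 to 9 mm above the rim, not quite level; seated, its underside is on the rim (top face 83 mm above the worktop). Rigid: pressed at one corner it rocks, and the corner opposite can rise up to 9 mm more
- lid_top (a point): centre of the lid's top face
- corner_fl (a point): round press mark, 15 mm across, on the lid's top face at its front left corner (front = towards the robot, left = +y, in the box's frame), 60 mm in x and 72 mm in y from the lid's centre; the seal lies under it
- corner_fr (a point): round press mark, 15 mm across, on the lid's top face at its front right corner (front = towards the robot, left = +y, in the box's frame), 60 mm in x and 72 mm in y from the lid's centre; the seal lies under it
- corner_bl (a point): round press mark, 15 mm across, on the lid's top face at its back left corner (front = towards the robot, left = +y, in the box's frame), 60 mm in x and 72 mm in y from the lid's centre; the seal lies under it
- corner_br (a point): round press mark, 15 mm across, on the lid's top face at its back right corner (front = towards the robot, left = +y, in the box's frame), 60 mm in x and 72 mm in y from the lid's centre; the seal lies under it
- seal_fl (a joint): how far the black rubber seal under the front left corner of the lid is pressed down, in m: 0 = standing 9 mm proud of the rim, 0.009 = flush with the rim (end stop). It yields to about 12 N (friction, no spring) and stays where it is pressed; after that the lid is hard on the rim, where a force stop of 18 to 22 N, taken at 15 mm/s, tells that the corner is home
- seal_fr (a joint): how far the black rubber seal under the front right corner of the lid is pressed down, in m: 0 = standing 9 mm proud of the rim, 0.009 = flush with the rim (end stop). It yields to about 12 N (friction, no spring) and stays where it is pressed; after that the lid is hard on the rim, where a force stop of 18 to 22 N, taken at 15 mm/s, tells that the corner is home
- seal_bl (a joint): how far the black rubber seal under the back left corner of the lid is pressed down, in m: 0 = standing 9 mm proud of the rim, 0.009 = flush with the rim (end stop). It yields to about 12 N (friction, no spring) and stays where it is pressed; after that the lid is hard on the rim, where a force stop of 18 to 22 N, taken at 15 mm/s, tells that the corner is home
- seal_br (a joint): how far the black rubber seal under the back right corner of the lid is pressed down, in m: 0 = standing 9 mm proud of the rim, 0.009 = flush with the rim (end stop). It yields to about 12 N (friction, no spring) and stays where it is pressed; after that the lid is hard on the rim, where a force stop of 18 to 22 N, taken at 15 mm/s, tells that the corner is home
- shaker: salt shaker, 44 mm across, 90 mm high, loose on the rack's shelf; origin at its foot
- jar_a: spice jar with red cap, 45 mm across, 106 mm high, loose on the rack's shelf, in its middle; origin at its foot
- jar_b: like jar_a, to its left on the shelf
- mill_center (a point): middle (85 mm up) of a loose dark wooden pepper mill, 58 mm across, 170 mm high, standing on the worktop to the right of the box
- rim_center (a point): centre of the box's mouth, level with the rim, 75 mm above the worktop

How it is judged:
On the way:
1. one corner goes home first, while the corner diagonally opposite still stands proud (((value of joint seal_fl above 0.0072 m and value of joint seal_br below 0.0055 m) or (value of joint seal_br above 0.0072 m and value of joint seal_fl below 0.0055 m) or (value of joint seal_fr above 0.0072 m and value of joint seal_bl below 0.0055 m) or (value of joint seal_bl above 0.0072 m and value of joint seal_fr below 0.0055 m))), for 0.2 s.
At the end, for the whole second after the job is handed in: The seal is pressed down by more than 7.2 of its 9 mm at each of the four corners, and the lid lies at rest on the box, centred within 6 mm, level within 0.02 rad, its underside less than 3 mm above the rim (value of joint each of seal_fl, seal_fr, seal_bl, seal_br above 0.0072 m and angle between lid's own z axis and vertical below 0.02 rad and z of lid in the frame of food_box below 0.078 m and horizontal distance between lid_top and rim_center below 0.006 m and linear speed of lid below 0.01 m/s); the robot touches nothing.
It fails at once if anything of the robot pushes on the lid with more than 70 N (contact force between any of the fingers, the arm and lid above 70 N).
It fails at once if the shaker, a jar or the pepper mill is moved more than 40 mm (distance of any of shaker, jar_a, jar_b, mill_center from where it was at the start of the episode above 0.04 m).
It also fails if it takes over 64 s, if anything falls off the work surface, if the arm or the gripper's body presses on something with over 40 N, if the wrist force passes 120 N, or if a joint passes its speed limit or range.

### The arm

A 6-joint arm with a two-finger parallel gripper is mounted at the origin on a cart in front of the work surface, level with it; the furniture and walls round the work are solid. World frame = base frame: x ahead of the robot, y to its left, z up, the work surface at z = 0. Lengths are in m, angles in rad, forces in N, time in s.
With the tool pointing down it reaches from about 0.325 to 0.9 m from the base axis. Payload 6.1 kg.
Tool frame: the origin (TCP) lies midway between the tips of the shut fingers; the grasp point (between the pads) lies 19 mm behind it; z points along the fingers, y is the line along which they close (so a half turn about z gives the same grasp; the last joint's range is limited). The gripper opens to 85 mm and grips with 20 to 120 N. Pads are 22 mm wide; open, the fingers measure 114 mm over their backs; the gripper's body (76 mm by 85 mm) begins 54 mm behind the grasp point. The pads swing forward as they close: fully open they stand 13 mm farther back than shut.
Start: joints at [1.019, 0.22, 1.526, -0, 1.395, -0.126], TCP at [0.258, 0.569, 0.231] pointing down, gripper open.
Joint ranges: [-2.98, 2.98], [-0.91, 2.08], [0.09, 2.57], [-1.24, 4.39], [0.2, 2.65], [-2.68, 2.68]. Speed limits (rad/s): [2.57, 2.57, 3.01, 3.14, 3.14, 3.14].

### API

Orientations are given as a unit quaternion [w, x, y, z].
In Python, from bench import ctrl gives the robot as it stands.
- The arm moves only by the tool send_rows, never from a script. Its argument "targets" is a list of rows, each an object of numbers: "tx", "ty", "tz": the shift along the tool's x, y, z in cm; "roll": the turn about the tool's z in rad; "jaw": the opening, from 0 (shut) to 1 (fully open). In form: [{"tx": .., "ty": .., "tz": .., "roll": .., "jaw": ..}, ...]. A call has exactly 10 rows; each row is the pose to reach, as a shift and turn from the pose commanded when the call began, along the tool's axes at that moment; what a row does not reach only later rows make up. A row lasts 1/8 s, in which the tool goes at most 62.5 mm and 10.7 degrees, less where a joint would pass 70% of its speed; a pose out of reach is approached as far as the arm can. A call with a gripper value outside its range is refused whole. The fingers move at their own pace and stop on an object; "newtons" is the grip in N (left out, the last holds). Time passes only in rows, so rows that repeat a pose let the fingers close, or fill a call up. It gives the time, the measured TCP pose, the force, the opening and the grip force at its end, in the units of the state.
- ctrl.observe(): the state, without advancing time (a new reading comes with each control period).
- ctrl.snapshot(name): name is "scene" or "side" or "wrist"; returns the picture (384x512x3 uint8, blue, green, red); there is no depth.
- ctrl.calibration(name): a dict with "camera_matrix" (3x3 intrinsics, pixels), "R" (3x3) and "t" (3): a world point X has camera coordinates R X + t. Camera axes: x right, y down, z forward; pixel columns grow to the right and rows downward; lengths in m; the calibration is good to about 2 mm. A picture is of the moment at which its call begins: read the wrist's pose just before it. calibration takes no time and is no camera call; for the wrist camera it gives the pose at the moment of the call.
- ctrl.finish_job(): hands the job in; it is judged then, once.
Trained networks look in the newest picture that a camera, given by its name, has taken for a name from the list of things; names that differ only in an ending like _2 or _b are one class to them, and where a whole thing is asked for, a point or a joint stands for the part that bears it (a point fixed in the world has none). Each returns a list of dicts, best first, with "score" (0 to 1); they miss things now and then, are a little off and sometimes report something else, mostly with a low value. They report only what shows in the picture. A call takes as long as a camera call.
- ctrl.recognise(camera, query): "location" ([x, y, z] in m, in world coordinates, good to about 4 mm: the middle of the surface that is visible of it).
The state is a dict: "time": time; "joints": joint angles; "qd": joint speeds; "effort": joint torques, N m; "tool_pos": TCP position; "eef_rot": TCP orientation; "force": force on the tool from outside, world axes, zero at the start; "ft_torque": the same for the moment, N m; "finger_gap": finger opening in m; "finger_force": force on a finger pad.
Only numpy, scipy, OpenCV 4.12 (cv2) and the standard library are available. Lean on these libraries where they do the work, as an engineer would, in place of code of your own. Each camera call takes 0.05 s, during which the arm holds its last target. There are 200 camera calls.

## Working session

There is one attempt and no reset: what is moved stays moved. The work goes in short steps, Python scripts to look and compute and a tool call to move; the robot and the scene stay as the last step left them, time stands still between calls to the robot, and variables do not carry over. Pictures are saved under pics/ and viewed, at most 10 in all, crops included, and the job is handed in when it is done.

Besides the shell and the picture viewer there is one more tool, called after "Request:" as name([rows], argument=value, ...), one row to a line, values as JSON. send_rows: Moves the arm, as the interface text tells. Its arguments: {"type":"object","properties":{"targets":{"type":"array"},"newtons":{"type":"number"}},"required":["targets"]}

```bash
mkdir -p pics; cat > h.py <<'E'
from bench import ctrl
import numpy as np, cv2
from scipy.spatial.transform import Rotation as Ro
np.set_printoptions(precision=4,suppress=True)
def st():
    s=ctrl.observe()
    for k in("time","joints","tool_pos","eef_rot","force","finger_gap"): print(k,np.round(s[k],4))
    return s
def snap(c,n):
    im=ctrl.snapshot(c); cv2.imwrite(f"pics/{n}.png",im); return im
E
python3 - <<'E'
from h import *
s=st(); print(Ro.from_quat(np.roll(s["eef_rot"],-1)).as_matrix())
a=snap("scene","scene0");b=snap("side","side0")
for c in("scene","side"):
  for q in("rack","shelf_edge","food_box","lid","lid_top","corner_fl","corner_fr","corner_bl","corner_br","mill_center","jar_a","shaker"):
    r=ctrl.recognise(c,q); print(c,q,[(round(d["score"],2),np.round(d["location"],3)) for d in r[:3]])
E
```

```text
time 0.0
joints [ 1.0189  0.2212  1.5277 -0.      1.3947 -0.1261]
tool_pos [0.2578 0.5686 0.2302]
eef_rot [-0.0003  0.2113  0.9774 -0.001 ]
force [ 0.1126  0.2208 -0.5972]
finger_gap 0.0853
[[-0.9107  0.413  -0.0011]
 [ 0.413   0.9107 -0.0017]
 [ 0.0003 -0.002  -1.    ]]
scene rack [(0.74, array([ 0.629, -0.006,  0.293])), (0.27, array([ 0.415, -0.205,  0.091])), (0.25, array([0.552, 0.081, 0.083]))]
scene shelf_edge [(0.57, array([ 0.625, -0.002,  0.294]))]
scene food_box [(0.98, array([0.512, 0.008, 0.044]))]
scene lid [(0.87, array([0.551, 0.078, 0.093])), (0.6, array([0.626, 0.056, 0.364]))]
scene lid_top [(0.67, array([0.551, 0.081, 0.087]))]
scene corner_fl [(0.94, array([0.552, 0.08 , 0.084]))]
scene corner_fr [(0.78, array([0.549, 0.08 , 0.094])), (0.51, array([ 0.63 , -0.006,  0.294]))]
scene corner_bl [(0.71, array([0.548, 0.078, 0.096]))]
scene corner_br [(0.72, array([0.55 , 0.074, 0.09 ]))]
scene mill_center [(0.76, array([ 0.415, -0.202,  0.092]))]
scene jar_a [(0.89, array([0.623, 0.056, 0.364])), (0.85, array([0.624, 0.12 , 0.366])), (0.65, array([0.515, 0.012, 0.043]
[... 261 characters left out ...]
]
side lid_top [(0.85, array([0.549, 0.071, 0.096]))]
side corner_fl [(0.58, array([0.551, 0.072, 0.091]))]
side corner_fr [(0.9, array([0.556, 0.07 , 0.092]))]
side corner_bl [(0.93, array([0.551, 0.074, 0.093]))]
side corner_br [(0.62, array([0.551, 0.073, 0.096])), (0.58, array([0.63 , 0.055, 0.385]))]
side mill_center [(0.61, array([ 0.429, -0.208,  0.081])), (0.56, array([0.551, 0.076, 0.095])), (0.44, array([0.537, 0.007, 0.043]))]
side jar_a [(0.58, array([0.628, 0.058, 0.388])), (0.57, array([0.634, 0.124, 0.4  ])), (0.38, array([0.647, 0.018, 0.292]))]
side shaker [(0.88, array([ 0.626, -0.01 ,  0.35 ])), (0.49, array([ 0.43 , -0.207,  0.083])), (0.32, array([0.55 , 0.074, 0.091]))]
```

```bash
python3 -c "
import cv2,numpy as np
a=[cv2.imread(f'pics/{n}0.png') for n in('scene','side')]
cv2.imwrite('pics/both0.png',cv2.resize(np.hstack(a),(800,300),interpolation=cv2.INTER_AREA))"
```

```text
(no output)
```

View pics/both0.png

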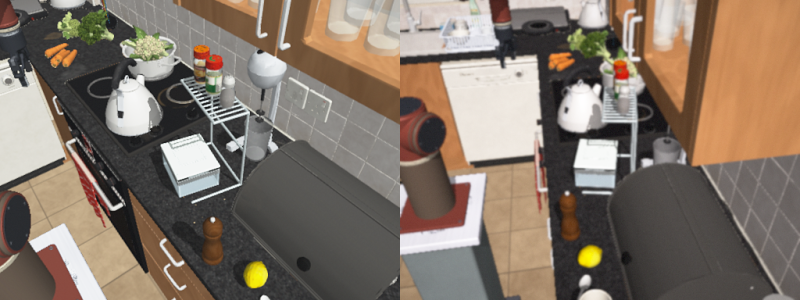

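The scene picture shows the box at about (190,165) with the rack behind it (245,120) and the mill at (212,240). I need a larger crop for the lid's corners.

```bash
python3 -c "
import cv2,numpy as np
a=cv2.imread('pics/scene0.png')[90:270,190:340];b=cv2.imread('pics/side0.png')[70:250,170:320]
cv2.imwrite('pics/crop0.png',cv2.resize(np.hstack([a,b]),(800,480),interpolation=cv2.INTER_CUBIC))"
```

```text
(no output)
```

View pics/crop0.png

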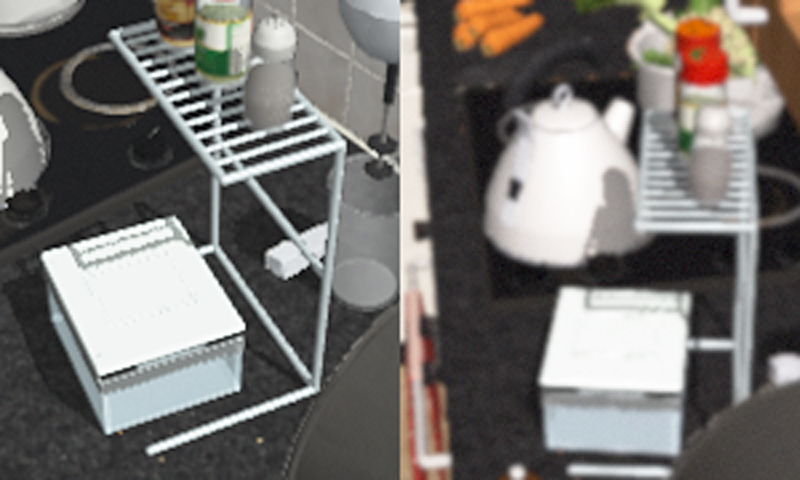

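The crop shows the lid's corners FR (102,375), BR (243,325), BL (175,218) and FL (43,255) in the left panel. In the right panel they are FL (560,288), FR (540,388), BR (685,390) and BL (690,290). The shelf's front edge runs from (112,35) to (222,180).

```bash
cat > fit.py <<'E'
from h import *
from scipy.optimize import least_squares
k=150*2/800; ky=180/480
L={"scene":[(43,255),(102,375),(243,325),(175,218)],"side":[(560,288),(540,388),(685,390),(690,290)]}
off={"scene":(190,90,0),"side":(170,70,400)}
c0=np.array([[-70,82,0],[-70,-82,0],[70,-82,0],[70,82,0]])/1000
S={"scene":[(112,35),(222,180),(342,148)],"side":[(640,228),(755,228)]}
s0={"scene":np.array([[20,112,8],[20,-112,8],[128,-112,8]])/1000,"side":np.array([[20,-112,8],[128,-112,8]])/1000}
def proj(c,X):
    C=ctrl.calibration(c);p=(C["camera_matrix"]@(C["R"]@X.T+np.array(C["t"]).reshape(3,1))).T
    return p[:,:2]/p[:,2:]
def pix(c,P):
    P=np.array(P,float);o=off[c];return np.c_[o[0]+(P[:,0]-o[2])*k,o[1]+P[:,1]*ky]
def W(X,p,z): 
    R=Ro.from_euler("z",p[2]).as_matrix();return X@R.T+np.array([p[0],p[1],z])
if __name__=="__main__":
    f=lambda p:np.concatenate([(proj(c,W(c0,p,p[3]))-pix(c,L[c])).ravel() for c in L])
    r=least_squares(f,[.55,.075,0,.09]);print("lid",r.x,r.fun)
    f=lambda p:np.concatenate([(proj(c,W(s0[c],p,.290))-pix(c,S[c])).ravel() for c in S])
    r=least_squares(f,[.56,.075,0]);print("rack",r.x,r.fun)
    for c in L: C=ctrl.calibration(c);print(c,-np.array(C["R"]).T@np.array(C["t"]),C["R"][2])
    C=ctrl.calibration("wrist");print("wrist",-np.array(C["R"]).T@np.array(C["t"]),C["R"],C["camera_matrix"])
E
python3 fit.py
```

```text
lid [ 0.5562  0.087  -0.2367  0.0875] [-1.1857  0.071  -0.4154 -0.1059  1.6551  0.3875 -0.1489 -1.0583  0.3743
  0.9594  0.776  -1.5225 -0.7908 -0.2703 -0.4392  1.7967]
rack [ 0.5578  0.0796 -0.2285] [-0.8249 -1.5515 -0.1154  0.8634  2.8517 -1.4453 -2.9598 -0.9317  0.5026
  0.25  ]
scene [ 0.1342 -0.5445  0.8482] [ 0.4268  0.5771 -0.6963]
side [ 0.3963 -0.9949  0.8989] [ 0.1251  0.8013 -0.5851]
wrist [0.1934 0.5986 0.3742] [[ 0.4134  0.9106  0.0002]
 [ 0.8749 -0.3972  0.2771]
 [ 0.2523 -0.1144 -0.9609]] [[308.6715   0.     256.4864]
 [  0.     308.6715 191.4929]
 [  0.       0.       1.    ]]
```

Request:
send_rows([
  {"tx": 0,"ty": 0,"tz": -6,"roll": 0,"jaw": 1},
  {"tx": -3,"ty": -3,"tz": -10,"roll": -0.1,"jaw": 0.5},
  {"tx": -7,"ty": -7,"tz": -10,"roll": -0.19,"jaw": 0},
  {"tx": -11,"ty": -11,"tz": -10,"roll": -0.19,"jaw": 0},
  {"tx": -15,"ty": -15,"tz": -10,"roll": -0.19,"jaw": 0},
  {"tx": -19,"ty": -19,"tz": -10,"roll": -0.19,"jaw": 0},
  {"tx": -23,"ty": -23,"tz": -10,"roll": -0.19,"jaw": 0},
  {"tx": -27,"ty": -27,"tz": -10,"roll": -0.19,"jaw": 0},
  {"tx": -31,"ty": -31,"tz": -10,"roll": -0.19,"jaw": 0},
  {"tx": -35,"ty": -35,"tz": -10,"roll": -0.19,"jaw": 0},
], newtons=40)

```text
time: 2.55
tool_pos: [0.4327, 0.1041, 0.3317]
eef_rot: [0.001, 0.118, 0.993, 0.0]
force: [0.7, 0.5, 0.9]
finger_gap: -0.0001
finger_force: 0.0
```

```bash
python3 - <<'E'
from h import *
s=st();print(Ro.from_quat(np.roll(s["eef_rot"],-1)).as_matrix())
a=snap("wrist","w1");b=snap("side","s1")
for q in("lid","corner_fl","corner_fr","corner_bl","corner_br","shelf_edge"):
    r=ctrl.recognise("wrist",q); print(q,[(round(d["score"],2),np.round(d["location"],3)) for d in r[:4]])
cv2.imwrite("pics/m1.png",cv2.resize(np.hstack([a,b[:300,100:350].copy() if 0 else cv2.resize(b[20:260,100:420],(512,384),interpolation=cv2.INTER_CUBIC)]),(800,300)))
E
```

```text
time 2.55
joints [ 0.0585 -0.273   1.8245  0.0001  1.5888 -1.2765]
tool_pos [0.4327 0.1041 0.3317]
eef_rot [0.0006 0.1176 0.9931 0.0001]
force [0.7135 0.5352 0.9021]
finger_gap -0.0001
[[-0.9723  0.2335  0.0012]
 [ 0.2335  0.9723  0.0001]
 [-0.0012  0.0004 -1.    ]]
lid [(0.86, array([0.52 , 0.112, 0.091]))]
corner_fl [(0.84, array([0.523, 0.114, 0.092]))]
corner_fr [(0.84, array([0.523, 0.116, 0.094]))]
corner_bl [(0.72, array([0.521, 0.116, 0.09 ]))]
corner_br [(0.96, array([0.527, 0.111, 0.094])), (0.49, array([0.49 , 0.102, 0.046]))]
shelf_edge [(0.59, array([ 0.571, -0.024,  0.006]))]
```

View pics/m1.png

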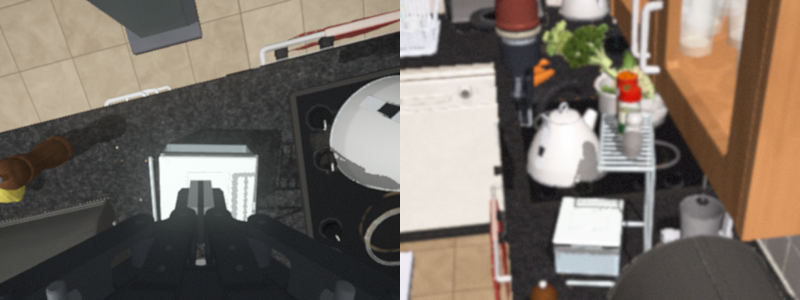

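The wrist view shows the lid's front edge from about (160,153) to (258,153), with the mill at far left and the kettle at right. I'll enlarge the lid.

```bash
python3 -c "
import cv2
a=cv2.imread('pics/w1.png')[170:290,180:350]
cv2.imwrite('pics/c1.png',cv2.resize(a,None,fx=4,fy=4,interpolation=cv2.INTER_CUBIC))"
```

```text
(no output)
```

View pics/c1.png

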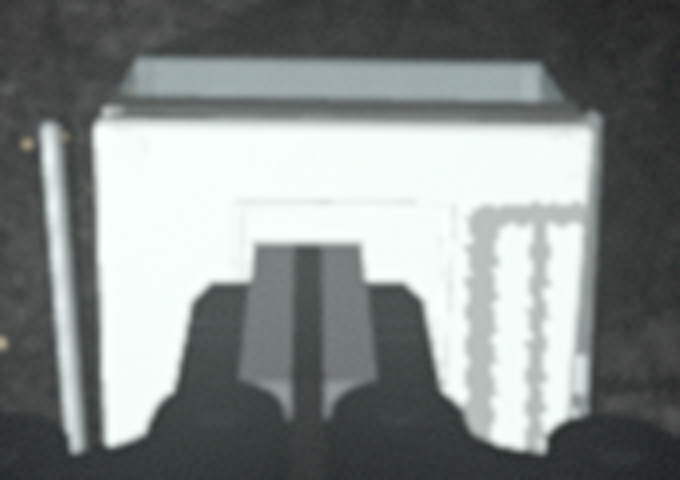

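The lid's front edge runs from FR (95,123) to FL (588,123) in the crop. Its right edge continues down to (105,445), and a rack foot lies at the left from (48,125).

```bash
python3 - <<'E'
from h import *
C=ctrl.calibration("wrist");K=C["camera_matrix"];R=np.array(C["R"]);t=np.array(C["t"]).ravel()
c=-R.T@t;print(c)
def P(u,v,z):
    d=R.T@np.linalg.inv(K)@np.array([180+u/4,170+v/4,1]);return (c+d*(z-c[2])/d[2])[:2]
for z in(.088,.091,.094):
    fr,fl,r2=P(95,123,z),P(588,123,z),P(105,445,z)
    d=fl-fr;yaw=np.arctan2(-d[0],d[1]);m=(fr+fl)/2+.07*np.array([np.cos(yaw),np.sin(yaw)])
    e=r2-fr
    print(z,fr,fl,np.linalg.norm(d),yaw,np.arctan2(e[1],e[0]),"centre",m)
    Rz=np.array([[np.cos(yaw),-np.sin(yaw)],[np.sin(yaw),np.cos(yaw)]])
    for n,o in dict(fl=(-.06,.072),fr=(-.06,-.072),bl=(.06,.072),br=(.06,-.072)).items(): print(n,m+Rz@o)
print("foot front",P(48,125,.008))
E
```

```text
[0.3629 0.1237 0.4743]
0.088 [0.4675 0.0277] [0.5051 0.1853] 0.1619217684685723 -0.23415834010444816 -0.25173409191087065 centre [0.5544 0.0903]
fl [0.5127 0.1742]
fr [0.4793 0.0341]
bl [0.6295 0.1464]
br [0.5961 0.0063]
0.091 [0.4667 0.0285] [0.504  0.1848] 0.16066415787063404 -0.2341583401044486 -0.2517340919108704 centre [0.5534 0.0904]
fl [0.5118 0.1743]
fr [0.4784 0.0343]
bl [0.6285 0.1465]
br [0.5951 0.0064]
0.094 [0.4659 0.0292] [0.5029 0.1843] 0.1594065472726957 -0.23415834010444844 -0.25173409191087054 centre [0.5525 0.0905]
fl [0.5108 0.1745]
fr [0.4774 0.0344]
bl [0.6275 0.1466]
br [0.5941 0.0066]
foot front [ 0.4857 -0.0105]
```

Request:
send_rows([
  {"tx": -3,"ty": -3,"tz": 1,"roll": 0,"jaw": 0},
  {"tx": -6.2,"ty": -5.8,"tz": 4,"roll": 0,"jaw": 0},
  {"tx": -6.2,"ty": -5.8,"tz": 9,"roll": 0,"jaw": 0},
  {"tx": -6.2,"ty": -5.8,"tz": 14,"roll": 0,"jaw": 0},
  {"tx": -6.2,"ty": -5.8,"tz": 18,"roll": 0,"jaw": 0},
  {"tx": -6.2,"ty": -5.8,"tz": 20.5,"roll": 0,"jaw": 0},
  {"tx": -6.2,"ty": -5.8,"tz": 22,"roll": 0,"jaw": 0},
  {"tx": -6.2,"ty": -5.8,"tz": 22.8,"roll": 0,"jaw": 0},
  {"tx": -6.2,"ty": -5.8,"tz": 23,"roll": 0,"jaw": 0},
  {"tx": -6.2,"ty": -5.8,"tz": 23,"roll": 0,"jaw": 0},
])

```text
time: 4.2
tool_pos: [0.4798, 0.035, 0.1022]
eef_rot: [0.001, 0.118, 0.993, 0.0]
force: [0.2, 0.8, 0.0]
finger_gap: -0.0
finger_force: 0.0
```

```bash
python3 - <<'E'
from h import *
s=st()
b=snap("scene","s2");c=snap("side","sd2")
cv2.imwrite("pics/m2.png",np.hstack([cv2.resize(b[60:280,150:350],(400,440),interpolation=cv2.INTER_CUBIC),cv2.resize(c[40:260,130:330],(400,440),interpolation=cv2.INTER_CUBIC)]))
E
```

```text
time 4.2
joints [-0.0913  0.0107  2.0126 -0.      1.1167 -1.4264]
tool_pos [0.4798 0.035  0.1022]
eef_rot [0.0008 0.1176 0.9931 0.    ]
force [0.2314 0.8315 0.0233]
finger_gap -0.0
```

View pics/m2.png

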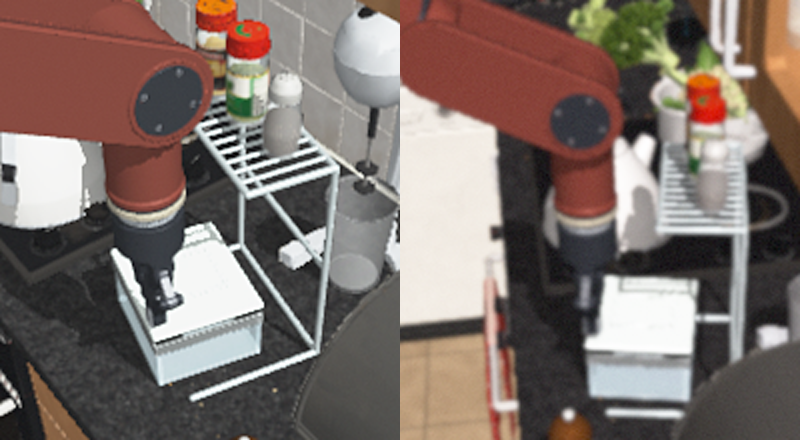

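Request:
send_rows([
  {"tx": 0,"ty": 0,"tz": 0.3,"roll": 0,"jaw": 0},
  {"tx": 0,"ty": 0,"tz": 0.5,"roll": 0,"jaw": 0},
  {"tx": 0,"ty": 0,"tz": 0.7,"roll": 0,"jaw": 0},
  {"tx": 0,"ty": 0,"tz": 0.9,"roll": 0,"jaw": 0},
  {"tx": 0,"ty": 0,"tz": 1.1,"roll": 0,"jaw": 0},
  {"tx": 0,"ty": 0,"tz": 1.25,"roll": 0,"jaw": 0},
  {"tx": 0,"ty": 0,"tz": 1.4,"roll": 0,"jaw": 0},
  {"tx": 0,"ty": 0,"tz": 1.5,"roll": 0,"jaw": 0},
  {"tx": 0,"ty": 0,"tz": 1.6,"roll": 0,"jaw": 0},
  {"tx": 0,"ty": 0,"tz": 1.6,"roll": 0,"jaw": 0},
])

```text
time: 5.55
tool_pos: [0.4791, 0.0349, 0.0867]
eef_rot: [-0.0, 0.117, 0.993, -0.0]
force: [-7.4, -1.3, 13.1]
finger_gap: -0.0001
finger_force: 6.7
```

Request:
send_rows([
  {"tx": 0,"ty": 0,"tz": 0.05,"roll": 0,"jaw": 0},
  {"tx": 0,"ty": 0,"tz": 0.1,"roll": 0,"jaw": 0},
  {"tx": 0,"ty": 0,"tz": 0.15,"roll": 0,"jaw": 0},
  {"tx": 0,"ty": 0,"tz": 0.2,"roll": 0,"jaw": 0},
  {"tx": 0,"ty": 0,"tz": 0.23,"roll": 0,"jaw": 0},
  {"tx": 0,"ty": 0,"tz": 0.26,"roll": 0,"jaw": 0},
  {"tx": 0,"ty": 0,"tz": 0.29,"roll": 0,"jaw": 0},
  {"tx": 0,"ty": 0,"tz": 0.32,"roll": 0,"jaw": 0},
  {"tx": 0,"ty": 0,"tz": 0.35,"roll": 0,"jaw": 0},
  {"tx": 0,"ty": 0,"tz": 0.35,"roll": 0,"jaw": 0},
])

```text
time: 6.8
tool_pos: [0.4791, 0.0349, 0.0837]
eef_rot: [-0.0, 0.117, 0.993, -0.0]
force: [-8.8, -0.1, 17.6]
finger_gap: 0.0004
finger_force: 9.0
```

Request:
send_rows([
  {"tx": 0,"ty": 0,"tz": 0.02,"roll": 0,"jaw": 0},
  {"tx": 0,"ty": 0,"tz": 0.04,"roll": 0,"jaw": 0},
  {"tx": 0,"ty": 0,"tz": 0.06,"roll": 0,"jaw": 0},
  {"tx": 0,"ty": 0,"tz": 0.08,"roll": 0,"jaw": 0},
  {"tx": 0,"ty": 0,"tz": 0.1,"roll": 0,"jaw": 0},
  {"tx": 0,"ty": 0,"tz": 0.1,"roll": 0,"jaw": 0},
  {"tx": 0,"ty": 0,"tz": 0.1,"roll": 0,"jaw": 0},
  {"tx": 0,"ty": 0,"tz": 0.1,"roll": 0,"jaw": 0},
  {"tx": 0,"ty": 0,"tz": 0.1,"roll": 0,"jaw": 0},
  {"tx": 0,"ty": 0,"tz": 0.1,"roll": 0,"jaw": 0},
])

```text
time: 8.05
tool_pos: [0.4792, 0.0348, 0.0835]
eef_rot: [-0.0, 0.117, 0.993, -0.0]
force: [-12.1, -0.2, 25.2]
finger_gap: 0.0002
finger_force: 12.7
```

Request:
send_rows([
  {"tx": 0,"ty": 0,"tz": -0.5,"roll": 0,"jaw": 0},
  {"tx": 0,"ty": 0,"tz": -2,"roll": 0,"jaw": 0},
  {"tx": 0,"ty": 1,"tz": -3.5,"roll": 0,"jaw": 0},
  {"tx": 0,"ty": 5,"tz": -3.5,"roll": 0,"jaw": 0},
  {"tx": 0,"ty": 9,"tz": -3.5,"roll": 0,"jaw": 0},
  {"tx": 0,"ty": 12,"tz": -3.5,"roll": 0,"jaw": 0},
  {"tx": 0,"ty": 14.2,"tz": -3.2,"roll": 0,"jaw": 0},
  {"tx": 0,"ty": 14.2,"tz": -2.7,"roll": 0,"jaw": 0},
  {"tx": 0,"ty": 14.2,"tz": -2.2,"roll": 0,"jaw": 0},
  {"tx": 0,"ty": 14.2,"tz": -2,"roll": 0,"jaw": 0},
])

```text
time: 9.3
tool_pos: [0.5118, 0.1724, 0.1003]
eef_rot: [-0.0, 0.118, 0.993, -0.0]
force: [0.6, 0.5, 0.0]
finger_gap: 0.0001
finger_force: 0.0
```

Request:
send_rows([
  {"tx": 0,"ty": 0,"tz": 0.2,"roll": 0,"jaw": 0},
  {"tx": 0,"ty": 0,"tz": 0.4,"roll": 0,"jaw": 0},
  {"tx": 0,"ty": 0,"tz": 0.6,"roll": 0,"jaw": 0},
  {"tx": 0,"ty": 0,"tz": 0.8,"roll": 0,"jaw": 0},
  {"tx": 0,"ty": 0,"tz": 1.0,"roll": 0,"jaw": 0},
  {"tx": 0,"ty": 0,"tz": 1.2,"roll": 0,"jaw": 0},
  {"tx": 0,"ty": 0,"tz": 1.4,"roll": 0,"jaw": 0},
  {"tx": 0,"ty": 0,"tz": 1.55,"roll": 0,"jaw": 0},
  {"tx": 0,"ty": 0,"tz": 1.65,"roll": 0,"jaw": 0},
  {"tx": 0,"ty": 0,"tz": 1.65,"roll": 0,"jaw": 0},
])

```text
time: 10.55
tool_pos: [0.5123, 0.1732, 0.0857]
eef_rot: [-0.0, 0.117, 0.993, -0.0]
force: [-5.5, -0.7, 10.8]
finger_gap: 0.0
finger_force: 5.6
```

Request:
send_rows([
  {"tx": 0,"ty": 0,"tz": 0.05,"roll": 0,"jaw": 0},
  {"tx": 0,"ty": 0,"tz": 0.1,"roll": 0,"jaw": 0},
  {"tx": 0,"ty": 0,"tz": 0.15,"roll": 0,"jaw": 0},
  {"tx": 0,"ty": 0,"tz": 0.2,"roll": 0,"jaw": 0},
  {"tx": 0,"ty": 0,"tz": 0.23,"roll": 0,"jaw": 0},
  {"tx": 0,"ty": 0,"tz": 0.26,"roll": 0,"jaw": 0},
  {"tx": 0,"ty": 0,"tz": 0.28,"roll": 0,"jaw": 0},
  {"tx": 0,"ty": 0,"tz": 0.3,"roll": 0,"jaw": 0},
  {"tx": 0,"ty": 0,"tz": 0.32,"roll": 0,"jaw": 0},
  {"tx": 0,"ty": 0,"tz": 0.34,"roll": 0,"jaw": 0},
])

```text
time: 11.8
tool_pos: [0.5123, 0.1733, 0.0833]
eef_rot: [-0.0, 0.117, 0.993, -0.0]
force: [-9.2, -2.5, 20.6]
finger_gap: -0.0001
finger_force: 10.0
```

Request:
send_rows([
  {"tx": 0,"ty": 0,"tz": 0.05,"roll": 0,"jaw": 0},
  {"tx": 0,"ty": 0,"tz": -2.5,"roll": 0.17,"jaw": 0},
  {"tx": 0,"ty": 0,"tz": -6,"roll": 0.35,"jaw": 0},
  {"tx": 0,"ty": 0,"tz": -7,"roll": 0.53,"jaw": 1},
  {"tx": 0,"ty": 0,"tz": -7,"roll": 0.71,"jaw": 1},
  {"tx": 0,"ty": 0,"tz": -7,"roll": 0.89,"jaw": 1},
  {"tx": 0,"ty": 0,"tz": -7,"roll": 1.07,"jaw": 1},
  {"tx": 0,"ty": 0,"tz": -7,"roll": 1.25,"jaw": 1},
  {"tx": 0,"ty": 0,"tz": -7,"roll": 1.43,"jaw": 1},
  {"tx": 0,"ty": 0,"tz": -7,"roll": 1.571,"jaw": 1},
])

```text
time: 13.05
tool_pos: [0.5122, 0.1731, 0.1508]
eef_rot: [-0.0, 0.787, 0.617, -0.0]
force: [-0.2, -0.5, 0.2]
finger_gap: 0.0853
finger_force: 0.0
```

```bash
python3 - <<'E'
from h import *
s=st();R=Ro.from_quat(np.roll(s["eef_rot"],-1)).as_matrix();print(R)
b=snap("scene","s3");c=snap("side","sd3")
cv2.imwrite("pics/m3.png",np.hstack([cv2.resize(b[60:280,150:350],(400,440),interpolation=cv2.INTER_CUBIC),cv2.resize(c[40:260,130:330],(400,440),interpolation=cv2.INTER_CUBIC)]))
yaw=-.235;X=np.array([np.cos(yaw),np.sin(yaw)]);Y=np.array([-X[1],X[0]])
d=np.array(s["tool_pos"][:2])-[.5545,.0895];print("box",d@X,d@Y)
E
```

```text
time 13.05
joints [0.18   0.0925 1.8266 0.     1.2225 0.421 ]
tool_pos [0.5122 0.1731 0.1508]
eef_rot [-0.     0.787  0.617 -0.   ]
force [-0.2276 -0.4937  0.2174]
finger_gap 0.0853
[[ 0.2387  0.9711 -0.    ]
 [ 0.9711 -0.2387 -0.    ]
 [-0.     -0.     -1.    ]]
box -0.06059036963194097 0.07145376826608152
```

View pics/m3.png

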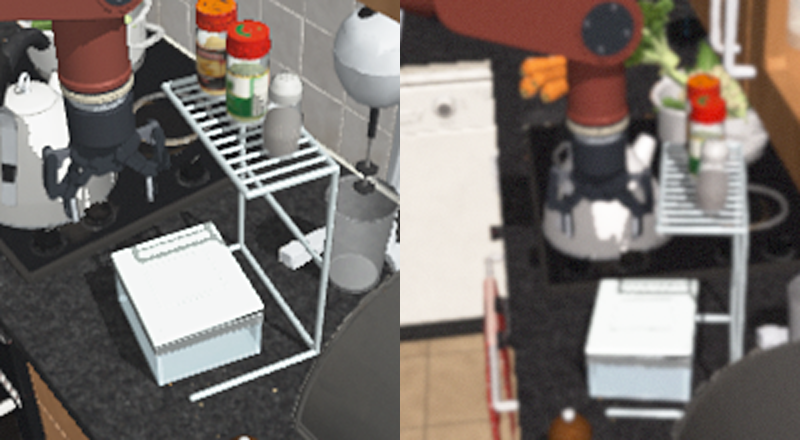

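The gripper is over the front-left corner, open along the box's x axis. In the side panel it is clear of the shelf edge at about (665,190). Next I go low and slide the rear finger under the shelf.

Request:
send_rows([
  {"tx": -0.5,"ty": 0,"tz": 2,"roll": 0,"jaw": 1},
  {"tx": -1.1,"ty": 0,"tz": 4,"roll": 0,"jaw": 1},
  {"tx": -1.1,"ty": 0,"tz": 5.2,"roll": 0,"jaw": 1},
  {"tx": -1.1,"ty": 0.4,"tz": 5.6,"roll": 0,"jaw": 1},
  {"tx": -1.1,"ty": 0.9,"tz": 5.6,"roll": 0,"jaw": 1},
  {"tx": -1.1,"ty": 1.4,"tz": 5.6,"roll": 0,"jaw": 1},
  {"tx": -1.1,"ty": 1.9,"tz": 5.6,"roll": 0,"jaw": 1},
  {"tx": -1.1,"ty": 2.4,"tz": 5.6,"roll": 0,"jaw": 1},
  {"tx": -1.1,"ty": 2.8,"tz": 5.6,"roll": 0,"jaw": 1},
  {"tx": -1.1,"ty": 3.0,"tz": 5.6,"roll": 0,"jaw": 1},
])

```text
time: 14.4
tool_pos: [0.5391, 0.1553, 0.0949]
eef_rot: [-0.0, 0.785, 0.619, -0.0]
force: [-0.3, 0.2, -0.3]
finger_gap: 0.0856
finger_force: 0.0
```

```bash
python3 - <<'E'
from h import *
s=st()
b=snap("scene","s4");c=snap("side","sd4")
cv2.imwrite("pics/m4.png",np.hstack([cv2.resize(b[60:280,150:350],(400,440),interpolation=cv2.INTER_CUBIC),cv2.resize(c[40:260,130:330],(400,440),interpolation=cv2.INTER_CUBIC)]))
yaw=-.235;X=np.array([np.cos(yaw),np.sin(yaw)]);Y=np.array([-X[1],X[0]])
d=np.array(s["tool_pos"][:2])-[.5545,.0895];print("box",d@X,d@Y)
E
```

```text
time 14.4
joints [0.1399 0.2077 1.8123 0.     1.1216 0.376 ]
tool_pos [0.5391 0.1553 0.0949]
eef_rot [-0.      0.7855  0.6189 -0.    ]
force [-0.2608  0.2207 -0.3097]
finger_gap 0.0856
box -0.030314719464797836 0.0603721028948649
```

View pics/m4.png

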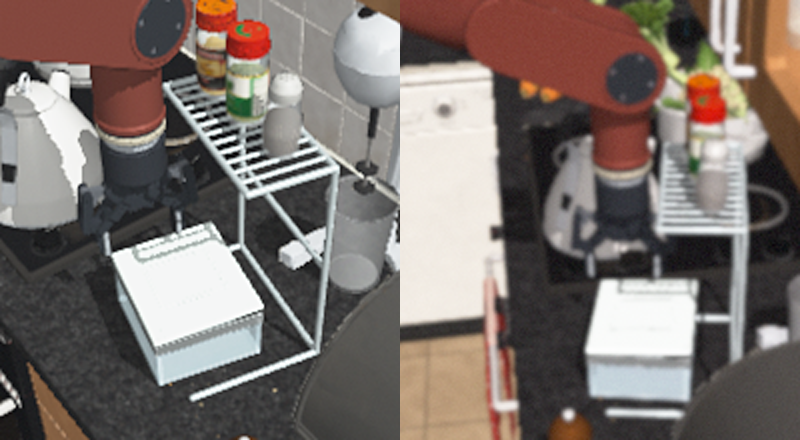

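Request:
send_rows([
  {"tx": 0,"ty": 0,"tz": 0.4,"roll": 0,"jaw": 1},
  {"tx": 0,"ty": 0,"tz": 0.8,"roll": 0,"jaw": 1},
  {"tx": 0,"ty": 0,"tz": 1.1,"roll": 0,"jaw": 1},
  {"tx": 0,"ty": 0,"tz": 1.3,"roll": 0,"jaw": 1},
  {"tx": 0,"ty": 0,"tz": 1.5,"roll": 0,"jaw": 1},
  {"tx": 0,"ty": 0,"tz": 1.7,"roll": 0,"jaw": 1},
  {"tx": 0,"ty": 0,"tz": 1.85,"roll": 0,"jaw": 1},
  {"tx": 0,"ty": 0,"tz": 2.0,"roll": 0,"jaw": 1},
  {"tx": 0,"ty": 0,"tz": 2.1,"roll": 0,"jaw": 1},
  {"tx": 0,"ty": 0,"tz": 2.1,"roll": 0,"jaw": 1},
])

```text
time: 15.75
tool_pos: [0.5389, 0.1554, 0.0743]
eef_rot: [0.0, 0.785, 0.619, 0.0]
force: [-1.3, -1.1, 3.5]
finger_gap: 0.0855
finger_force: 1.8
```

Contact begins, so I continue slowly.

Request:
send_rows([
  {"tx": 0,"ty": 0,"tz": 0.06,"roll": 0,"jaw": 1},
  {"tx": 0,"ty": 0,"tz": 0.12,"roll": 0,"jaw": 1},
  {"tx": 0,"ty": 0,"tz": 0.18,"roll": 0,"jaw": 1},
  {"tx": 0,"ty": 0,"tz": 0.24,"roll": 0,"jaw": 1},
  {"tx": 0,"ty": 0,"tz": 0.3,"roll": 0,"jaw": 1},
  {"tx": 0,"ty": 0,"tz": 0.34,"roll": 0,"jaw": 1},
  {"tx": 0,"ty": 0,"tz": 0.38,"roll": 0,"jaw": 1},
  {"tx": 0,"ty": 0,"tz": 0.4,"roll": 0,"jaw": 1},
  {"tx": 0,"ty": 0,"tz": 0.4,"roll": 0,"jaw": 1},
  {"tx": 0,"ty": 0,"tz": 0.4,"roll": 0,"jaw": 1},
])

```text
time: 17.0
tool_pos: [0.5394, 0.1555, 0.0727]
eef_rot: [0.0, 0.785, 0.619, 0.0]
force: [-11.2, -1.4, 19.6]
finger_gap: 0.0852
finger_force: 10.5
```

Request:
send_rows([
  {"tx": 0,"ty": 0,"tz": 0.05,"roll": 0,"jaw": 1},
  {"tx": 0,"ty": 0,"tz": 0.1,"roll": 0,"jaw": 1},
  {"tx": 0,"ty": 0,"tz": 0.15,"roll": 0,"jaw": 1},
  {"tx": 0,"ty": 0,"tz": 0.2,"roll": 0,"jaw": 1},
  {"tx": 0,"ty": 0,"tz": 0.25,"roll": 0,"jaw": 1},
  {"tx": 0,"ty": 0,"tz": 0.25,"roll": 0,"jaw": 1},
  {"tx": 0,"ty": 0,"tz": 0.25,"roll": 0,"jaw": 1},
  {"tx": 0,"ty": 0,"tz": 0.25,"roll": 0,"jaw": 1},
  {"tx": 0,"ty": 0,"tz": 0.25,"roll": 0,"jaw": 1},
  {"tx": 0,"ty": 0,"tz": 0.25,"roll": 0,"jaw": 1},
])

```text
time: 18.25
tool_pos: [0.5399, 0.1556, 0.0706]
eef_rot: [0.001, 0.785, 0.619, 0.001]
force: [-10.7, -1.5, 20.9]
finger_gap: 0.0852
finger_force: 10.8
```

Request:
send_rows([
  {"tx": 0,"ty": 0,"tz": 0.05,"roll": 0,"jaw": 1},
  {"tx": 0,"ty": 0,"tz": 0.1,"roll": 0,"jaw": 1},
  {"tx": 0,"ty": 0,"tz": 0.15,"roll": 0,"jaw": 1},
  {"tx": 0,"ty": 0,"tz": 0.2,"roll": 0,"jaw": 1},
  {"tx": 0,"ty": 0,"tz": 0.25,"roll": 0,"jaw": 1},
  {"tx": 0,"ty": 0,"tz": 0.25,"roll": 0,"jaw": 1},
  {"tx": 0,"ty": 0,"tz": 0.25,"roll": 0,"jaw": 1},
  {"tx": 0,"ty": 0,"tz": 0.25,"roll": 0,"jaw": 1},
  {"tx": 0,"ty": 0,"tz": 0.25,"roll": 0,"jaw": 1},
  {"tx": 0,"ty": 0,"tz": 0.25,"roll": 0,"jaw": 1},
])

```text
time: 19.5
tool_pos: [0.5401, 0.1556, 0.07]
eef_rot: [0.001, 0.785, 0.619, 0.001]
force: [-18.3, -2.5, 35.5]
finger_gap: 0.0856
finger_force: 17.3
```

Request:
send_rows([
  {"tx": 0,"ty": 0,"tz": -1,"roll": 0,"jaw": 1},
  {"tx": 0,"ty": 0,"tz": -3,"roll": 0,"jaw": 1},
  {"tx": -1,"ty": 0,"tz": -3.8,"roll": 0,"jaw": 1},
  {"tx": -4,"ty": 0,"tz": -3.8,"roll": 0,"jaw": 1},
  {"tx": -7.5,"ty": 0,"tz": -3.8,"roll": 0,"jaw": 1},
  {"tx": -10.5,"ty": 0,"tz": -3.8,"roll": 0,"jaw": 1},
  {"tx": -12,"ty": 0,"tz": -3.5,"roll": 0,"jaw": 1},
  {"tx": -12,"ty": 0,"tz": -2.8,"roll": 0,"jaw": 1},
  {"tx": -12,"ty": 0,"tz": -2.2,"roll": 0,"jaw": 1},
  {"tx": -12,"ty": 0,"tz": -1.8,"roll": 0,"jaw": 1},
])

```text
time: 20.75
tool_pos: [0.5105, 0.0395, 0.082]
eef_rot: [-0.0, 0.785, 0.619, -0.0]
force: [-0.4, 0.4, 0.2]
finger_gap: 0.0853
finger_force: 0.0
```

Request:
send_rows([
  {"tx": 0,"ty": 0,"tz": 0.2,"roll": 0,"jaw": 1},
  {"tx": 0,"ty": 0,"tz": 0.4,"roll": 0,"jaw": 1},
  {"tx": 0,"ty": 0,"tz": 0.55,"roll": 0,"jaw": 1},
  {"tx": 0,"ty": 0,"tz": 0.7,"roll": 0,"jaw": 1},
  {"tx": 0,"ty": 0,"tz": 0.85,"roll": 0,"jaw": 1},
  {"tx": 0,"ty": 0,"tz": 1.0,"roll": 0,"jaw": 1},
  {"tx": 0,"ty": 0,"tz": 1.1,"roll": 0,"jaw": 1},
  {"tx": 0,"ty": 0,"tz": 1.2,"roll": 0,"jaw": 1},
  {"tx": 0,"ty": 0,"tz": 1.25,"roll": 0,"jaw": 1},
  {"tx": 0,"ty": 0,"tz": 1.25,"roll": 0,"jaw": 1},
])

```text
time: 22.0
tool_pos: [0.5112, 0.0386, 0.0724]
eef_rot: [0.0, 0.785, 0.619, 0.0]
force: [-8.5, 0.2, 15.6]
finger_gap: 0.0854
finger_force: 7.9
```

Request:
send_rows([
  {"tx": 0,"ty": 0,"tz": 0.05,"roll": 0,"jaw": 1},
  {"tx": 0,"ty": 0,"tz": 0.1,"roll": 0,"jaw": 1},
  {"tx": 0,"ty": 0,"tz": 0.15,"roll": 0,"jaw": 1},
  {"tx": 0,"ty": 0,"tz": 0.2,"roll": 0,"jaw": 1},
  {"tx": 0,"ty": 0,"tz": 0.25,"roll": 0,"jaw": 1},
  {"tx": 0,"ty": 0,"tz": 0.3,"roll": 0,"jaw": 1},
  {"tx": 0,"ty": 0,"tz": 0.33,"roll": 0,"jaw": 1},
  {"tx": 0,"ty": 0,"tz": 0.35,"roll": 0,"jaw": 1},
  {"tx": 0,"ty": 0,"tz": 0.35,"roll": 0,"jaw": 1},
  {"tx": 0,"ty": 0,"tz": 0.35,"roll": 0,"jaw": 1},
])

```text
time: 23.25
tool_pos: [0.5117, 0.0385, 0.0697]
eef_rot: [0.001, 0.785, 0.619, 0.001]
force: [-10.6, -1.0, 20.5]
finger_gap: 0.0855
finger_force: 10.1
```

Request:
send_rows([
  {"tx": 0,"ty": 0,"tz": 0.05,"roll": 0,"jaw": 1},
  {"tx": 0,"ty": 0,"tz": 0.1,"roll": 0,"jaw": 1},
  {"tx": 0,"ty": 0,"tz": 0.15,"roll": 0,"jaw": 1},
  {"tx": 0,"ty": 0,"tz": 0.2,"roll": 0,"jaw": 1},
  {"tx": 0,"ty": 0,"tz": 0.25,"roll": 0,"jaw": 1},
  {"tx": 0,"ty": 0,"tz": 0.25,"roll": 0,"jaw": 1},
  {"tx": 0,"ty": 0,"tz": 0.25,"roll": 0,"jaw": 1},
  {"tx": 0,"ty": 0,"tz": 0.25,"roll": 0,"jaw": 1},
  {"tx": 0,"ty": 0,"tz": 0.25,"roll": 0,"jaw": 1},
  {"tx": 0,"ty": 0,"tz": 0.25,"roll": 0,"jaw": 1},
])

```text
time: 24.5
tool_pos: [0.5119, 0.0385, 0.0694]
eef_rot: [0.001, 0.785, 0.619, 0.0]
force: [-22.0, -0.1, 39.4]
finger_gap: 0.0848
finger_force: 19.7
```

Request:
send_rows([
  {"tx": 0,"ty": 0,"tz": -1.2,"roll": 0,"jaw": 1},
  {"tx": 1,"ty": 0,"tz": -2.5,"roll": 0,"jaw": 1},
  {"tx": 5,"ty": 0,"tz": -2.5,"roll": 0,"jaw": 1},
  {"tx": 9,"ty": 0,"tz": -2.5,"roll": 0,"jaw": 1},
  {"tx": 12,"ty": 0,"tz": -2.2,"roll": 0,"jaw": 1},
  {"tx": 12,"ty": 0,"tz": -1.6,"roll": 0,"jaw": 1},
  {"tx": 12,"ty": 0,"tz": -1.2,"roll": 0,"jaw": 1},
  {"tx": 12,"ty": 0,"tz": -0.9,"roll": 0,"jaw": 1},
  {"tx": 12,"ty": 0,"tz": -0.7,"roll": 0,"jaw": 1},
  {"tx": 12,"ty": 0,"tz": -0.6,"roll": 0,"jaw": 1},
])

```text
time: 25.75
tool_pos: [0.5389, 0.1548, 0.0704]
eef_rot: [-0.0, 0.786, 0.619, -0.0]
force: [0.4, -0.3, -0.1]
finger_gap: 0.0857
finger_force: 0.0
```

Request:
send_rows([
  {"tx": 0,"ty": 0,"tz": 0.07,"roll": 0,"jaw": 1},
  {"tx": 0,"ty": 0,"tz": 0.14,"roll": 0,"jaw": 1},
  {"tx": 0,"ty": 0,"tz": 0.2,"roll": 0,"jaw": 1},
  {"tx": 0,"ty": 0,"tz": 0.26,"roll": 0,"jaw": 1},
  {"tx": 0,"ty": 0,"tz": 0.32,"roll": 0,"jaw": 1},
  {"tx": 0,"ty": 0,"tz": 0.38,"roll": 0,"jaw": 1},
  {"tx": 0,"ty": 0,"tz": 0.44,"roll": 0,"jaw": 1},
  {"tx": 0,"ty": 0,"tz": 0.5,"roll": 0,"jaw": 1},
  {"tx": 0,"ty": 0,"tz": 0.53,"roll": 0,"jaw": 1},
  {"tx": 0,"ty": 0,"tz": 0.53,"roll": 0,"jaw": 1},
])

```text
time: 27.0
tool_pos: [0.5397, 0.1551, 0.0695]
eef_rot: [0.001, 0.785, 0.619, 0.0]
force: [-17.5, -4.6, 30.4]
finger_gap: 0.0851
finger_force: 15.1
```

The left and right rear corners are at the same height and on the hard stop. I retreat the way I came.

Request:
send_rows([
  {"tx": 0,"ty": 0,"tz": -1,"roll": 0,"jaw": 1},
  {"tx": 0,"ty": 0,"tz": -2.5,"roll": 0,"jaw": 1},
  {"tx": 0,"ty": -2,"tz": -3,"roll": 0,"jaw": 1},
  {"tx": 0,"ty": -5,"tz": -4,"roll": 0,"jaw": 1},
  {"tx": 0,"ty": -8,"tz": -7,"roll": 0,"jaw": 1},
  {"tx": 0,"ty": -11,"tz": -11,"roll": 0,"jaw": 1},
  {"tx": 0,"ty": -14,"tz": -16,"roll": 0,"jaw": 1},
  {"tx": 0,"ty": -14,"tz": -20,"roll": 0,"jaw": 1},
  {"tx": 0,"ty": -14,"tz": -22,"roll": 0,"jaw": 1},
  {"tx": 0,"ty": -14,"tz": -22,"roll": 0,"jaw": 1},
])

```text
time: 28.25
tool_pos: [0.4037, 0.1885, 0.2874]
eef_rot: [0.001, 0.785, 0.619, 0.002]
force: [0.1, -0.2, -0.4]
finger_gap: 0.085
finger_force: 0.0
```

```bash
python3 - <<'E'
from h import *
s=st()
b=snap("scene","s5");c=snap("side","sd5")
cv2.imwrite("pics/m5.png",np.hstack([cv2.resize(b[90:270,190:340],(400,480),interpolation=cv2.INTER_CUBIC),cv2.resize(c[70:250,170:320],(400,480),interpolation=cv2.INTER_CUBIC)]))
E
```

```text
time 28.25
joints [ 0.2594 -0.2609  1.896   0.0001  1.5019  0.4951]
tool_pos [0.4037 0.1885 0.2874]
eef_rot [0.0009 0.7854 0.619  0.0021]
force [ 0.1497 -0.1947 -0.4293]
finger_gap 0.085
```

View pics/m5.png

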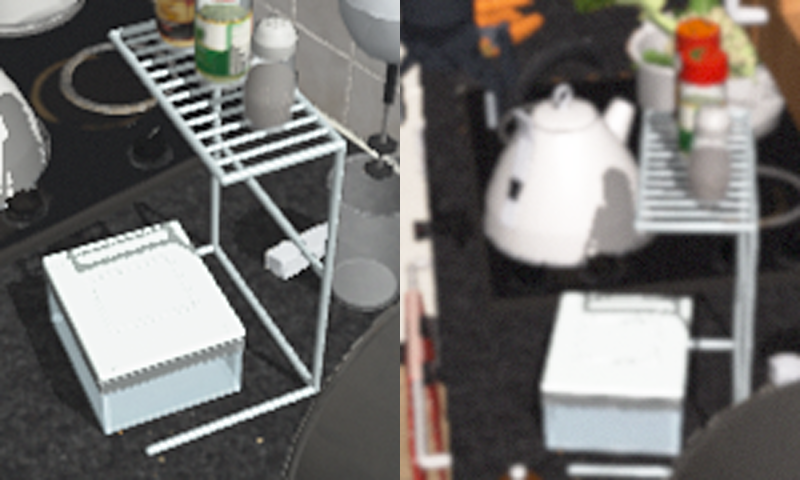

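The lid now lies flat. Its right edge, (102,385) to (243,333) in the left panel, shows an even, closed gap. The jars and shaker have not moved.

```bash
python3 -c "
from bench import ctrl
print(ctrl.finish_job())"
```

```text
the job is handed in; nothing more can be done
None
```

I pressed all four corners of the lid down onto the hard stop, let go and handed the job in at about 28 s. The highest force I read was about 45 N, and the hand-in returned no verdict. With no tilt command available, I pressed the rear corners about 40 mm in front of their marks, with the open gripper's rear finger just under the shelf edge. The final pictures show the lid flat, with the shaker and jars in place. I kept well clear of the pepper mill, but it was not in the final pictures.

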